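Clear the light tester and hold the amber cell in its beam

ROBOT

A 7-joint arm with a two-finger parallel gripper is mounted at the origin on the work surface. World frame = base frame: x ahead of the robot, y to its left, z up, the work surface at z = 0. Lengths are in m, angles in rad, forces in N, time in s.
With the tool pointing down it reaches from about 0.4 to 0.9 m from the base axis. Payload 5.5 kg.
Tool frame: the origin (TCP) lies midway between the tips of the shut fingers; the grasp point (between the pads) lies 19 mm behind it (manip.grip_depth is the distance from the TCP to the grasp point, in m); z points along the fingers, x is the direction in which the jaws open and shut, and the axes are right-handed (so a half turn about z gives the same grasp; the last joint's range is limited). The gripper opens to 92 mm and grips with 3 to 60 N. Pads are 19 mm wide; open, the fingers measure 130 mm over their backs; the gripper's body (75 mm by 190 mm) begins 47 mm behind the grasp point.
Start: joints at [-0.85, 0.501, -0.427, 1.55, 0.221, 1.138, -0.21], TCP at [0.287, 0.583, 0.227] pointing down, gripper open.
Joint ranges: [-2.88, 2.88], [-0.31, 2.03], [-1.54, 1.56], [0.2, 2.42], [-1.41, 4.55], [0.19, 2.02], [-2.57, 2.57]. Speed limits (rad/s): [2.57, 2.57, 3.14, 3.14, 3.14, 3.14, 3.14].

INTERFACE

Orientations are given as a unit quaternion [x, y, z, w].
In Python, from bench import manip, effector, viewer gives the robot as it stands. Calls block until the motion is done:
- manip.move_pose(position, orientation): joint-space move of the TCP to a pose.
- manip.servo_line(position, ori=None, vel=0.15): straight line of the TCP; ori=None keeps the orientation; vel is the mean speed in m/s.
- manip.movej(angles): joint-space move.
- effector.open_jaws() and effector.close(f_grip=None): open the fingers fully, or close them until they stop; f_grip is the grip in N (None keeps the last).
- manip.sleep(seconds).
- manip.solve_ik(position, orientation): joint angles nearest the present ones, or None.
- viewer.get_image(name): name is "side" or "top" or "wrist"; returns the picture (480x640x3 uint8, red, green, blue); there is no depth.
- viewer.get_calibration(name): a dict with "vfov" (degrees; the focal length in pixels is half the picture's height over the tangent of half this angle, whatever the lens; pixels are square), "cx", "cy" (the principal point, pixels), "eye" and "attitude" of the camera in the world. Camera axes: x right, y down, z forward; pixel columns grow to the right and rows downward; lengths in m; the calibration is good to about 2 mm. A picture is of the moment at which its call begins: read the wrist's pose just before it. get_calibration takes no time and is no camera call; for the wrist camera it gives the pose at the moment of the call.
A pose or a line that the arm cannot do raises manip.PlanningError and nothing moves.
- manip.hand_in(): hands the job in, once; it reports no verdict.
Readings, each from a call of its own:
- manip.current_clock(): time.
- manip.current_q(): joint angles.
- manip.current_joint_velocities(): joint speeds.
- manip.current_tau(): joint torques, N m.
- manip.current_tool_pos(): TCP position.
- manip.current_tcp_rot(): TCP orientation.
- manip.current_force(): force on the tool from outside, world axes, zero at the start.
- manip.current_wrist_torque(): the same for the moment, N m.
- manip.current_finger_gap(): finger opening in m.
Only numpy, scipy, OpenCV 4.12 (cv2) and the standard library are available. Lean on these libraries where they do the work, as an engineer would, in place of code of your own. Each camera call takes 0.05 s, during which the arm holds its last target.

TASK

In this printer and camera repair shop, first clear the gear, the ink cartridge and the lens barrel off the bed of the light tester and put them into the round blue biscuit tin. Then take the amber glass cell out of the rack, touching it with the fingers only on its two white frosted sides, never on its clear glass, and hold it upright and steady in the light path, centred on the beam midway between lamp and sensor with its clear glass ends facing them and without it touching the tester. Finish while still holding it there, and leave the other two cells and all other things on the table alone.

Things in the scene. Friction and masses are not known exactly. Their poses are not given: they have to be found in the camera images.
- tester: Light tester, fixed: aluminium bed 90 (x) x 360 (y) mm, 10 thick, origin at the centre of its underside, turned up to 0.25 rad. Yellow lamp housing at its +y end, black sensor housing at -y, each 70 (x) x 60 (y) mm, tops 82.5 mm above the table, inner faces at y = +120 and -120 mm. Light runs along its y at x = 0, 55 mm above the table. A red line across the bed marks the middle.
- beam_mid (a point): The point of the light path midway between lamp and sensor: 55 mm above the table (45 mm above the bed), axes as the tester's (y along the light).
- cell: Amber glass cell (cuvette-shaped solid block, 50 g): 24 mm long (x), 16 wide (y), 50 tall (z), origin at the centre of its underside. White frosted sides face +y and -y (grip across these 16 mm; either way round is good), clear amber ends face +x and -x. Stands upright in one of the rack's three pockets, underside 4 mm above the table, 38 mm showing above the rack; lift it straight up.
- cell_center (a point): Middle of the amber cell, 25 mm above its underside, axes as the cell's.
- cell_glass: The amber clear glass of the cell (24 x 12 x 50 mm between the frosted sides): its end faces (+x, -x), top and bottom; not to be touched by the fingers. Same origin and axes as the cell.
- cell_frost_a: White frosted side plate of the amber cell on its +y side, 22 x 2 x 50 mm. Same origin and axes as the cell.
- cell_frost_b: White frosted side plate of the amber cell on its -y side, 22 x 2 x 50 mm. Same origin and axes as the cell.
- rack: Blue plastic rack, fixed, 180 (its x) x 56 (its y) x 16 mm tall, origin at the centre of its underside. Three pockets in a row along its x, 55 mm apart, 12 mm deep, 2 mm wider than the cells; each cell's long side runs along the row. It stands left or right of the tester.
- gear: White plastic gear lying flat on the tester's bed, about 39 mm over the teeth (36 mm solid), 22 mm tall, about 30 g; origin at the centre of its underside, which rests 10 mm above the table.
- gear_center (a point): Middle of the gear, 11 mm above its underside.
- cartridge: Black ink cartridge with magenta sides, dry, about 40 g, standing on the bed: 16 mm thick (its x), 50 mm long (its y), 40 mm tall; origin at the centre of its underside. Its long side lies roughly along the light path.
- cartridge_center (a point): Middle of the cartridge, 20 mm above its underside.
- lens: Dark metal lens barrel with a red ring, standing on the bed: 30 mm diameter, 35 mm tall, about 60 g; origin at the centre of its underside.
- lens_center (a point): Middle of the lens barrel, 17.5 mm above its underside.
- tin: Round blue biscuit tin, open at the top, loose, 400 g: 160 mm outer diameter, 45 mm tall, walls 3 mm, floor 3 mm; origin at the centre of its underside. It stands on the other side of the tester from the rack.
- tin_in (a point): Centre of the tin's inner floor, 3 mm above the table.
- green_cell: Green cell in the rack, same shape as the amber one; leave it.
- blue_cell: Blue cell in the rack, same shape as the amber one; leave it.
- glue_bottle: White glue bottle with red cap, 40 mm diameter, 110 mm tall, origin under its centre; leave it.
- spray_can: Green spray can, 60 mm diameter, 170 mm tall, origin under its centre; leave it.
- screwdriver: Screwdriver lying on the table between robot and tester, handle towards its -x; leave it.
- tape_roll: Roll of brown tape lying flat beyond the tester, 90 mm diameter, 24 mm tall; leave it.
- brush: Brush lying on the table, handle towards its -x; leave it.

How it is judged:
By the outcome, as a careful person would: the job done as asked, in the order asked, and still so for the second after the job is handed in, while the arm keeps its last pose, push and grip.
It also fails if it takes over 72 s, if anything falls off the work surface, if the arm or the gripper's body presses on something with over 40 N, if the wrist force passes 120 N, or if a joint passes its speed limit or range.

## Working session

There is one attempt and no reset: what is moved stays moved. The work goes in short steps, each a Python script; the robot and the scene stay as the last script left them, time stands still between calls to the robot, and variables do not carry over. Pictures are saved under pics/ and viewed, and the job is handed in when it is done.

```bash
ls; mkdir -p pics; python3 - <<'E'
from bench import manip, effector, viewer
import cv2
for n in ["side","top","wrist"]:
    c=viewer.get_calibration(n); print(n,c)
    cv2.imwrite(f"pics/{n}0.png",viewer.get_image(n)[:,:,::-1])
print(manip.current_clock(),manip.current_tool_pos(),manip.current_tcp_rot(),manip.grip_depth,manip.current_finger_gap())
E
```

```text
pics
side {'vfov': 43.57369337089416, 'cx': 326.9440401749805, 'cy': 237.28682538430922, 'eye': array([ 0.02158292, -0.93271803,  1.07296438]), 'attitude': array([ 0.8855717 , -0.24948339,  0.10562681, -0.37731124])}
top {'vfov': 55.844968245241056, 'cx': 323.33203519285894, 'cy': 239.05400541119334, 'eye': array([ 0.48881155, -0.04098178,  1.22093912]), 'attitude': array([-0.70472076,  0.70814464, -0.03220577,  0.02937017])}
wrist {'vfov': 66.28858160071232, 'cx': 319.8261973403169, 'cy': 236.41812074864325, 'eye': array([0.22476545, 0.61205572, 0.38318064]), 'attitude': array([0.84218319, 0.5234635 , 0.06788188, 0.11002497])}
0.15 [0.28710393 0.58257943 0.22595491] [ 8.49089855e-01  5.28247956e-01 -6.12782804e-04  3.75250463e-04] 0.0188 0.09167880759582757
```

View pics/top0.png

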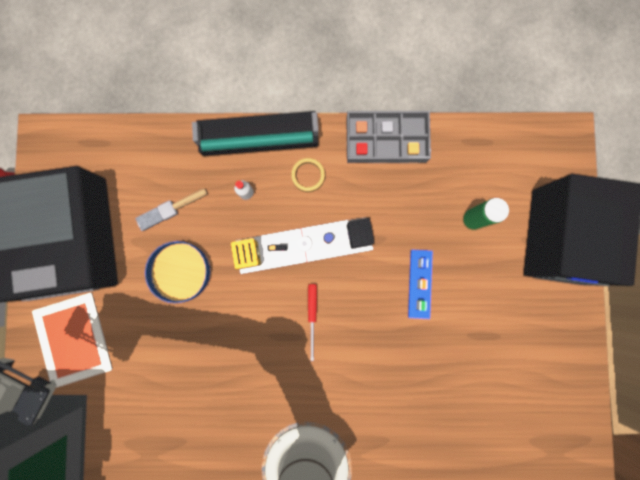

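View pics/side0.png

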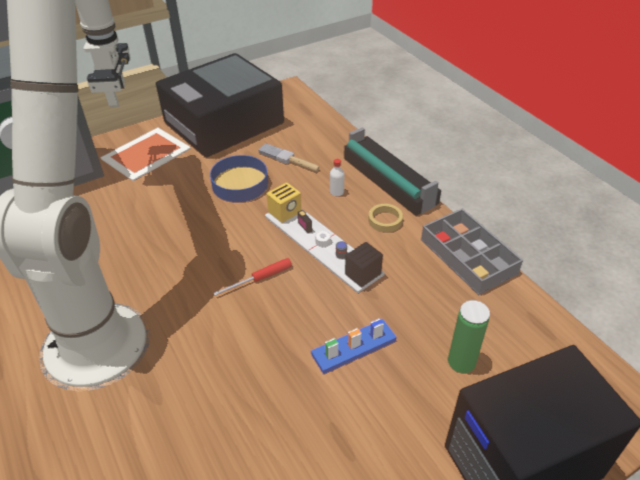

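```bash
cat > h.py <<'E'
import numpy as np, cv2
from scipy.spatial.transform import Rotation as R
from bench import manip, effector, viewer
def rays(c,uv):
    uv=np.atleast_2d(np.asarray(uv,float)); f=240/np.tan(np.radians(c["vfov"])/2)
    d=np.c_[(uv[:,0]-c["cx"])/f,(uv[:,1]-c["cy"])/f,np.ones(len(uv))]
    return R.from_quat(c["attitude"]).apply(d)
def cast(c,uv,z):
    d=rays(c,uv); return c["eye"]+d*((z-c["eye"][2])/d[:,2])[:,None]
def proj(c,P):
    f=240/np.tan(np.radians(c["vfov"])/2)
    p=R.from_quat(c["attitude"]).inv().apply(np.atleast_2d(P)-c["eye"])
    return np.c_[p[:,0]/p[:,2]*f+c["cx"],p[:,1]/p[:,2]*f+c["cy"]]
def down(a): # jaws open along (cos a, sin a)
    return (R.from_euler('z',a)*R.from_euler('x',np.pi)).as_quat()
def snap(n,name):
    c=viewer.get_calibration(n); im=viewer.get_image(n)[:,:,::-1].copy()
    cv2.imwrite(f"pics/{name}.png",im); return c,im
E
python3 - <<'E'
from h import *
im=cv2.imread("pics/top0.png"); c=viewer.get_calibration("top")
cv2.imwrite("pics/crop.png",cv2.resize(im[190:330,140:450],None,fx=2.5,fy=2.5,interpolation=cv2.INTER_CUBIC))
for n,uv,z in [("cart",(278,247),.05),("gear",(306,243),.032),("lens",(329,238),.045),("amber",(424,285),.054),("tin",(178,271),.045),("lamp",(245,253),.08),("sens",(360,233),.08),("can",(496,210),.17),("glue",(241,186),.11)]:
    print(n,cast(c,uv,z).round(4))
E
```

```text
cart [[0.5709 0.0716 0.05  ]]
gear [[ 5.824e-01 -3.000e-04  3.200e-02]]
lens [[ 0.5942 -0.0608  0.045 ]]
amber [[ 0.4711 -0.3037  0.054 ]]
tin [[0.5103 0.3305 0.045 ]]
lamp [[0.5541 0.1518 0.08  ]]
sens [[ 0.6034 -0.1388  0.08  ]]
can [[ 0.6471 -0.4509  0.17  ]]
glue [[0.7192 0.1584 0.11  ]]
```

View pics/crop.png

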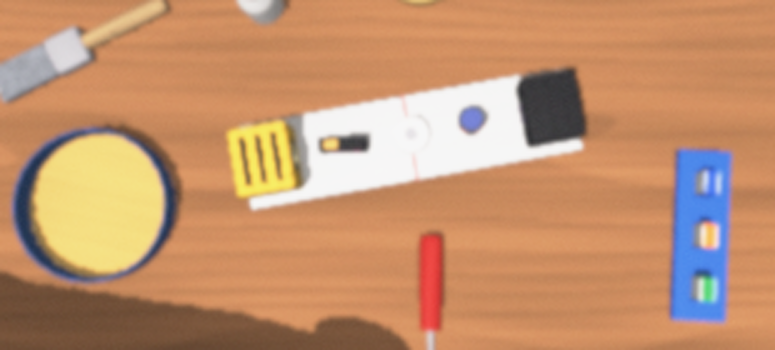

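```bash
python3 - <<'E'
from h import *
q=manip.solve_ik([0.58,0.0,0.25],down(0.17)); q2=manip.solve_ik([0.58,0.0,0.25],down(0.17+np.pi)); print(q,q2)
for p,a in [([.51,.33,.1],.17),([.47,-.30,.1],np.pi/2),([.47,-.30,.1],-np.pi/2)]:
    for k in (0,np.pi): print(p,a+k,manip.solve_ik(p,down(a+k)))
E
```

```text
[-0.05054504  0.32070858  0.0052707   1.71895592 -0.00186252  1.10193301
  0.12529855] [-0.9460739   0.70446286  1.3597442   1.74625673 -0.71687707  1.300937
 -2.39266387]
[0.51, 0.33, 0.1] 0.17 [-0.4934893   0.54407132 -0.16478184  1.76757746  0.11435565  0.83922349
 -0.54139851]
[0.51, 0.33, 0.1] 3.311592653589793 [-0.05664641  0.67408947 -0.77493825  1.75196556  0.56550846  0.95276705
  2.24946453]
[0.47, -0.3, 0.1] 1.5707963267948966 [ 0.36432472  0.46933928  0.19510652  1.90439126 -0.12507667  0.77946606
  2.19877574]
[0.47, -0.3, 0.1] 4.71238898038469 [-0.05965532  0.57962063  0.75723652  1.91826913 -0.52394434  0.85110082
 -0.59742522]
[0.47, -0.3, 0.1] -1.5707963267948966 [-0.05965532  0.57962063  0.75723652  1.91826913 -0.52394434  0.85110082
 -0.59742522]
[0.47, -0.3, 0.1] 1.5707963267948966 [ 0.36432472  0.46933928  0.19510652  1.90439126 -0.12507667  0.77946606
  2.19877574]
```

```bash
python3 - <<'E'
from h import *
manip.move_pose([0.578,-0.065,0.25],down(0.17))
c,im=snap("wrist","w1"); print(manip.current_clock(), c["eye"],manip.current_tool_pos())
E
```

```text
2.7167 [0.56596591 0.00345628 0.40730379] [ 0.57817515 -0.06349865  0.24984504]
```

View pics/w1.png

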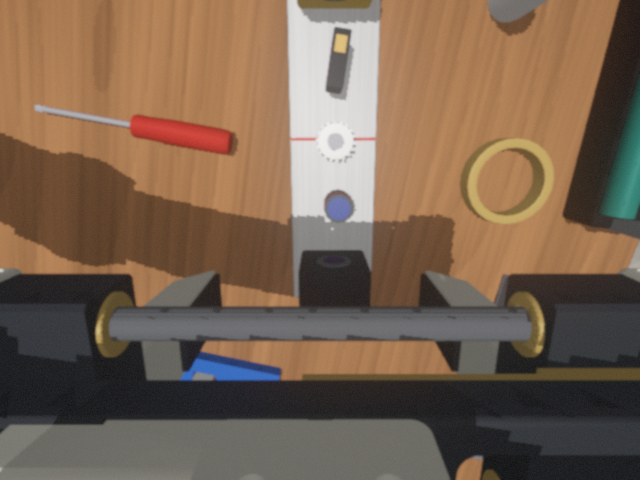

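```bash
python3 - <<'E'
from h import *
im=cv2.imread("pics/w1.png")
cv2.imwrite("pics/w1c.png",cv2.resize(im[0:290,260:410],None,fx=2,fy=2,interpolation=cv2.INTER_CUBIC))
c=viewer.get_calibration("wrist")
hsv=cv2.cvtColor(im,cv2.COLOR_BGR2HSV).astype(int)
H,S,V=hsv[...,0],hsv[...,1],hsv[...,2]
# bed edges
white=(S<60)&(V>60)
L=[];Rr=[]
for v in list(range(15,130,4))+list(range(150,245,5)):
    row=white[v]; 
    xs=np.where(row[270:400])[0]+270
    L.append((xs.min(),v)); Rr.append((xs.max()+1,v))
for name,pts in (("L",L),("R",Rr)):
    P=cast(c,pts,0.01)[:,:2]; 
    vx,vy,x0,y0=cv2.fitLine(P.astype(np.float32),cv2.DIST_HUBER,0,.001,.001).ravel()
    yaw=np.arctan2(-vx,vy) if vy>0 else np.arctan2(vx,-vy)
    print(name,yaw, x0,y0, "x at y=0:",x0-vx/vy*y0, np.abs((P-[x0,y0])@[vy,-vx]).max())
red=((H<8)|(H>172))&(S>60); red[:, :270]=0; red[:,400:]=0
m=np.argwhere(red&(np.arange(480)[:,None]>120)&(np.arange(480)[:,None]<160))[:,::-1]
print("red",m.min(0),m.max(0)); P=cast(c,m,0.01); print(P.mean(0)); 
e=P[np.argsort(m[:,0])]; print(e[:5].mean(0),e[-5:].mean(0), (e[:5].mean(0)+e[-5:].mean(0))/2)
E
```

```text
L 0.17543286 0.53185296 0.013610845 x at y=0: 0.5342656 0.0005697331494105305
R 0.17693944 0.6211704 0.029070973 x at y=0: 0.6263686 0.0005419329796435763
red [290 138] [375 139]
[0.57685019 0.00589139 0.01      ]
[ 0.53570643 -0.00112885  0.01      ] [0.62157691 0.01353192 0.01      ] [0.57864167 0.00620153 0.01      ]
```

View pics/w1c.png

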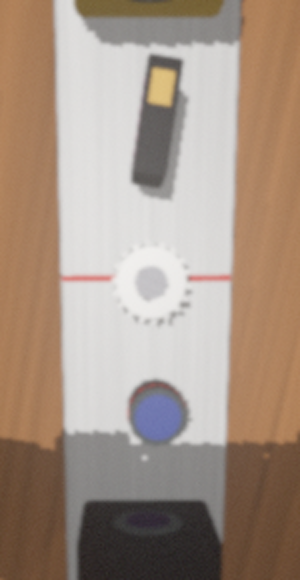

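```bash
python3 - <<'E'
from h import *
im=cv2.imread("pics/w1.png"); c=viewer.get_calibration("wrist")
cv2.imwrite("pics/cart.png",cv2.resize(im[15:110,310:370],None,fx=6,fy=6,interpolation=cv2.INTER_CUBIC))
cv2.imwrite("pics/gl.png",cv2.resize(im[110:230,300:380],None,fx=5,fy=5,interpolation=cv2.INTER_CUBIC))
for u,v in [(320,50),(343,25),(345,35),(340,70),(333,88),(347,88)]: print(u,v,im[v,u])
E
```

```text
320 50 [220 220 222]
343 25 [214 215 216]
345 35 [108 155 182]
340 70 [ 93  95 100]
333 88 [86 89 93]
347 88 [171 173 175]
```

View pics/cart.png

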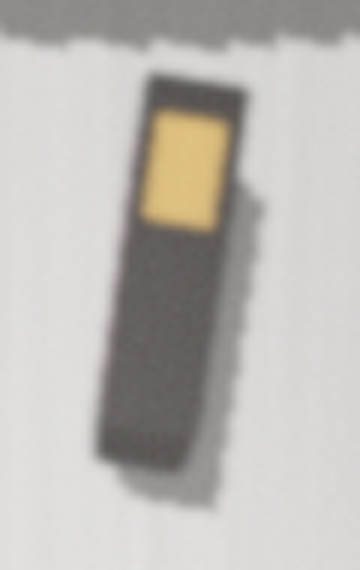

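View pics/gl.png

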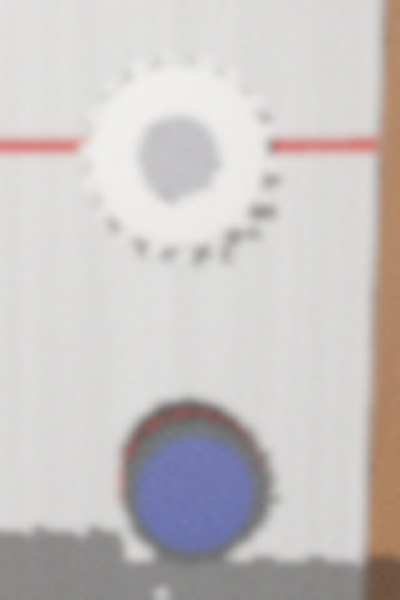

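```bash
python3 - <<'E'
from h import *
im=cv2.imread("pics/w1.png"); c=viewer.get_calibration("wrist")
o=-0.42
A=cast(c,[(310+198/6+o,15+82/6+o)],.05)[0]; B=cast(c,[(310+140/6+o,15+463/6+o)],.01)[0]
print("cart",A,B,(A+B)/2,"len",np.linalg.norm((A-B)[:2]),"ang",np.arctan2(-(A-B)[0],(A-B)[1]))
print("gear",cast(c,[(300+178/5-.4,110+157/5-.4)],.032), cast(c,[(300+178/5-.4,110+162/5-.4)],.032))
blue=(im[...,0].astype(int)-im[...,2]>35); blue[:, :310]=0; blue[:,370:]=0; blue[:190]=0; blue[225:]=0
m=np.argwhere(blue)[:,::-1]; print(len(m),m.mean(0),"lens",cast(c,[m.mean(0)],.045), "diam",2*np.sqrt(len(m)/np.pi)/367.5*.362)
# tin, cells in top view
t=viewer.get_calibration("top"); im=cv2.imread("pics/top0.png"); hsv=cv2.cvtColor(im,cv2.COLOR_BGR2HSV).astype(int)
H,S,V=[hsv[...,i] for i in range(3)]
b=((H>100)&(H<130)&(S>90)).astype(np.uint8)
sub=b.copy(); sub[:,:140]=0; sub[:,215:]=0; sub[:235]=0; sub[310:]=0
cs,_=cv2.findContours(sub,cv2.RETR_EXTERNAL,cv2.CHAIN_APPROX_NONE); k=max(cs,key=cv2.contourArea)
(u,v),r=cv2.minEnclosingCircle(k); print("tin",u,v,r,cast(t,[(u,v)],.045), r*(1.221-.045)/453)
y=((H>12)&(H<28)&(S>90)&(V>180)); 
sub=b.copy(); sub[:,:400]=0; sub[:,440:]=0; sub[:240]=0; sub[325:]=0
cs,_=cv2.findContours(sub,cv2.RETR_EXTERNAL,cv2.CHAIN_APPROX_NONE); k=max(cs,key=cv2.contourArea)
rr=cv2.minAreaRect(k); print("rack",rr,cast(t,cv2.boxPoints(rr),.016).round(4), cast(t,[rr[0]],.016))
cv2.imwrite("pics/rack.png",cv2.resize(im[240:330,380:460],None,fx=6,fy=6,interpolation=cv2.INTER_CUBIC))
E
```

```text
cart [0.56934869 0.09907656 0.05      ] [0.57085252 0.05128418 0.01      ] [0.57010061 0.07518037 0.03      ] len 0.0478160409697293 ang 0.031455424477101715
gear [[0.58099712 0.00414805 0.032     ]] [[0.58117051 0.00320655 0.032     ]]
408 [338.50245098 208.35294118] lens [[ 0.59552969 -0.05939981  0.045     ]] diam 0.02245103505466241
tin 168.0 272.0 28.0179500579834 [[0.50782694 0.35628522 0.045     ]] 0.07273534054787743
rack ((419.9601135253906, 283.53692626953125), (21.25351905822754, 67.41169738769531), 2.2025980949401855) [[ 0.3875 -0.2681  0.016 ]
 [ 0.5651 -0.2788  0.016 ]
 [ 0.5627 -0.3355  0.016 ]
 [ 0.385  -0.3241  0.016 ]] [[ 0.47448629 -0.30158652  0.016     ]]
```

View pics/rack.png

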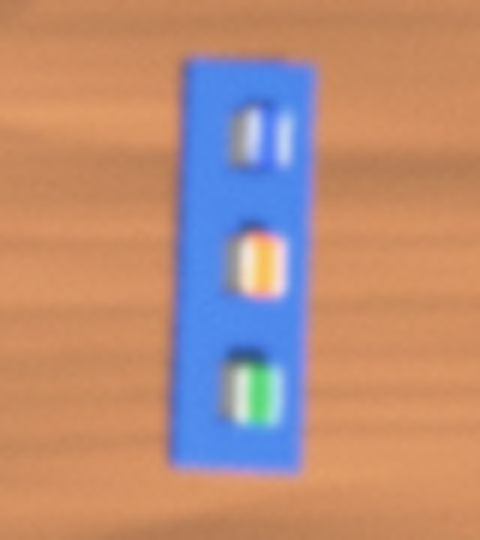

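```bash
python3 - <<'E'
from h import *
t=viewer.get_calibration("top"); im=cv2.imread("pics/top0.png")
cv2.imwrite("pics/tin.png",cv2.resize(im[230:315,135:225],None,fx=6,fy=6,interpolation=cv2.INTER_CUBIC))
I=im.astype(int); m=((I[...,0]-I[...,2])>5).astype(np.uint8); m[:,:140]=0; m[:,220:]=0; m[:235]=0; m[310:]=0
k=np.argwhere(m)[:,::-1].astype(np.int32).reshape(-1,1,2); h=cv2.convexHull(k)
print(h[:,0].min(0),h[:,0].max(0),cv2.minEnclosingCircle(h))
for p in (.50,.515): 
  for y in (.325,.335):
    a=np.linspace(0,2*np.pi,60); C=np.c_[p+.08*np.cos(a),y+.08*np.sin(a),0*a]; 
    U=proj(t,C+[0,0,.045]); D=proj(t,C); print(p,y,U.min(0).round(1),U.max(0).round(1),D.min(0).round(1),D.max(0).round(1))
E
```

```text
[145 241] [209 302] ((177.22763061523438, 272.35601806640625), 32.4019889831543)
0.5 0.325 [149.  244.1] [211.  306.2] [155.4 245.4] [215.1 305.1]
0.5 0.335 [145.2 244.1] [207.1 306.2] [151.7 245.4] [211.3 305.2]
0.515 0.325 [149.2 238.4] [211.1 300.3] [155.6 239.9] [215.2 299.5]
0.515 0.335 [145.3 238.4] [207.2 300.3] [151.8 239.9] [211.4 299.5]
```

View pics/tin.png

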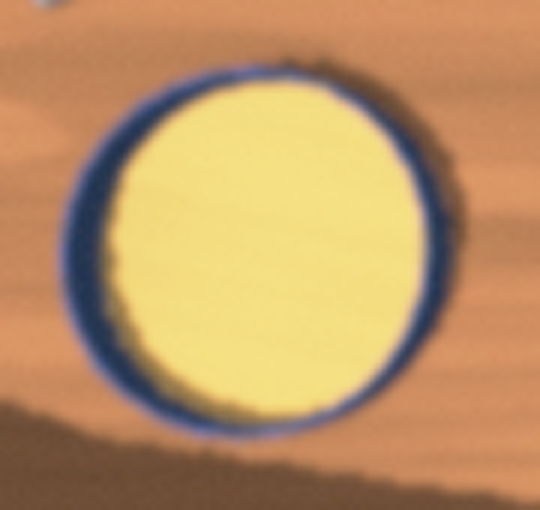

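```bash
cat >> h.py <<'E'
YAW=0.176; D=np.array([np.cos(YAW),np.sin(YAW)]); P=np.array([-np.sin(YAW),np.cos(YAW)])
TIN=np.array([0.508,0.335]); MID=np.array([0.5792,0.0062])
def pick(xy,z,a,f=15,zh=0.13):
    manip.move_pose([*xy,zh],down(a)); manip.servo_line([*xy,z],vel=.2)
    effector.close(f); g=manip.current_finger_gap()
    manip.servo_line([*xy,zh],vel=.2)
    print("pick gap",g,manip.current_finger_gap(),"t",manip.current_clock())
def place(xy,z,a,zh=0.13):
    manip.move_pose([*xy,zh],down(a)); manip.servo_line([*xy,z],vel=.2)
    print("gap",manip.current_finger_gap(),"F",manip.current_force().round(1))
    effector.open_jaws(); manip.servo_line([*xy,zh],vel=.3); print("t",manip.current_clock())
E
python3 - <<'E'
from h import *
effector.open_jaws()
pick([.5811,.0037],.0135,YAW)
snap("top","t1")
if manip.current_finger_gap()>.03: place(TIN-.02*P,.009,YAW); snap("top","t2")
E
```

```text
pick gap 0.03548207705367877 0.035425149275353354 t 5.925
gap 0.03561107494090065 F [-0.2  0.5 -0.4]
t 9.525
```

```bash
python3 - <<'E'
from h import *
pick([.5955,-.0594],.022,YAW)
if manip.current_finger_gap()>.025: place(TIN+.02*P,.018,YAW); 
c,im=snap("wrist","w2"); snap("top","t3")
E
```

```text
pick gap 0.029722011041312536 0.029439141353858958 t 13.3833
gap 0.03009231435626032 F [-0.2 -0.1  0.5]
t 17.2833
```

View pics/w2.png

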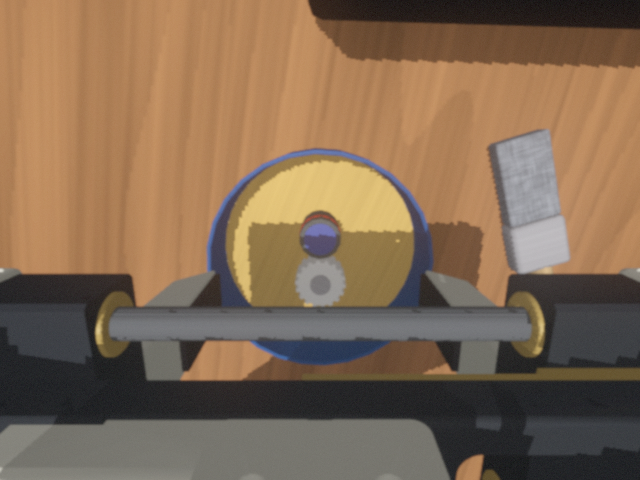

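View pics/t3.png

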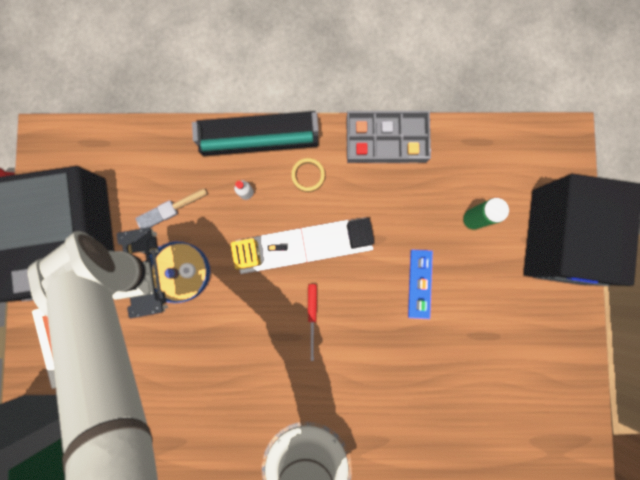

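```bash
python3 - <<'E'
from h import *
pick([.5701,.0752],.029,.03)
if manip.current_finger_gap()>.012: place(TIN+.044*D,.049,YAW,zh=.13)
c,im=snap("wrist","w3")
# look at rack: camera offset -> y_tool ; a=-pi/2: y_tool=(-1,0) so cam at +x .07
manip.move_pose([.40,-.303,.20],down(-np.pi/2-0.035))
snap("wrist","w4"); print(manip.current_clock())
E
```

```text
pick gap 0.015871704408770778 0.015716936158429083 t 20.9667
gap 0.015791364903546833 F [0.7 0.5 0.2]
t 24.25
26.725
```

View pics/w3.png

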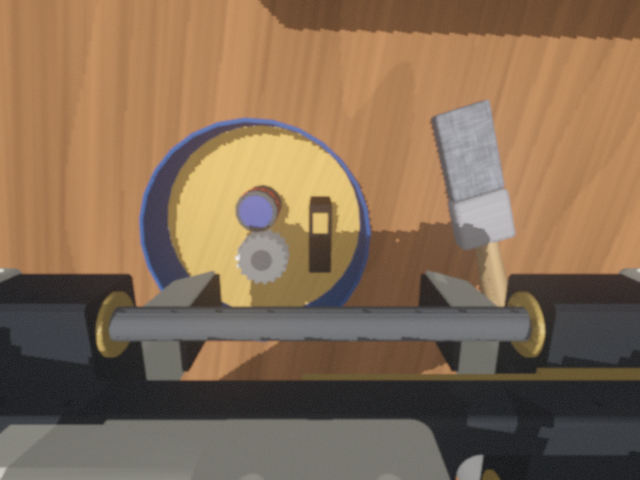

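View pics/w4.png

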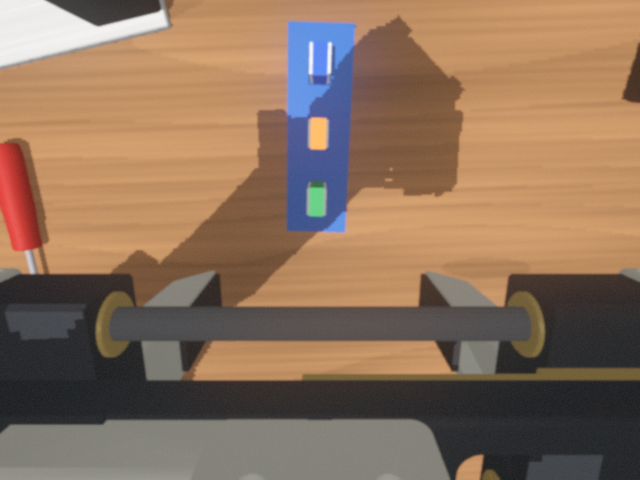

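```bash
python3 - <<'E'
from h import *
im=cv2.imread("pics/w4.png")
cv2.imwrite("pics/w4c.png",cv2.resize(im[100:165,290:350],None,fx=9,fy=9,interpolation=cv2.INTER_CUBIC))
c=viewer.get_calibration("wrist"); I=im.astype(int)
b=((I[...,0]-I[...,2])>60).astype(np.uint8); b[:,:270]=0;b[:,370:]=0;b[245:]=0
cs,_=cv2.findContours(b,cv2.RETR_EXTERNAL,cv2.CHAIN_APPROX_NONE); k=max(cs,key=cv2.contourArea)
L=[];Rr=[]
for v in range(30,225,3):
    xs=np.where(b[v])[0]; L.append((xs.min()-.5,v)); Rr.append((xs.max()+.5,v))
for n,p,z in (("L",L,.016),("R",Rr,.016),("R0",Rr,0.)):
    W=cast(c,p,z)[:,:2]; vx,vy,x0,y0=cv2.fitLine(W.astype(np.float32),cv2.DIST_HUBER,0,.001,.001).ravel()
    print(n,np.arctan(vy/vx),"y at x=.47",y0+vy/vx*(.47-x0))
T=cv2.approxPolyDP(k,4,True)[:,0]; print(T.tolist(),cast(c,T,.016).round(4).tolist())
E
```

```text
L -0.05624021 y at x=.47 -0.27604535
R -0.06639704 y at x=.47 -0.33041185
R0 -0.06639495 y at x=.47 -0.33157423
[[289, 22], [288, 228], [343, 231], [354, 24]] [[0.5635, -0.2826, 0.016], [0.3876, -0.2719, 0.016], [0.3829, -0.3243, 0.016], [0.5602, -0.3365, 0.016]]
```

View pics/w4c.png

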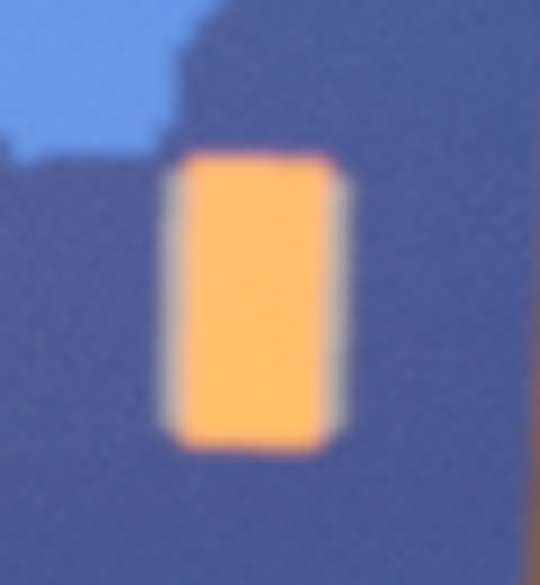

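```bash
python3 - <<'E'
from h import *
c=viewer.get_calibration("wrist"); print(c["eye"],manip.current_tool_pos(), R.from_quat(c["attitude"]).as_matrix()[:,2])
f=lambda u,v:(290+u/9-.45,100+v/9-.45)
for n,p in (("far",[f(180,152),f(332,152)]),("near",[f(172,450),f(325,450)]),("left",[f(165,175),f(160,425)]),("right",[f(352,175),f(347,425)]),("ctr",[f(256,301)])):
  for z in (.054,.016): print(n,z,cast(c,p,z).round(4)[:,:2].tolist())
print(proj(c,[c["eye"]-[0,0,.3]]))
E
```

```text
[ 0.46960244 -0.30559778  0.3571946 ] [ 0.40086386 -0.30207185  0.19982154] [-0.25859299  0.01020399 -0.96593247]
far 0.054 [[0.4862, -0.2976], [0.4858, -0.3109]]
far 0.016 [[0.4883, -0.2966], [0.4878, -0.3115]]
near 0.054 [[0.4609, -0.2958], [0.4605, -0.3095]]
near 0.016 [[0.4598, -0.2946], [0.4593, -0.31]]
left 0.054 [[0.4843, -0.2962], [0.4631, -0.2949]]
left 0.016 [[0.4862, -0.295], [0.4623, -0.2935]]
right 0.054 [[0.4838, -0.3125], [0.4626, -0.3115]]
right 0.016 [[0.4856, -0.3134], [0.4617, -0.3123]]
ctr 0.054 [[0.4735, -0.3038]]
ctr 0.016 [[0.4739, -0.3036]]
[[320.43372769 137.94862926]]
```

```bash
python3 - <<'E'
from h import *
a=-np.pi/2-.058; xy=[.4734,-.3038]
manip.move_pose([*xy,.12],down(a)); manip.servo_line([*xy,.0225],vel=.12); manip.sleep(.2)
print(manip.current_tool_pos(),R.from_quat(manip.current_tcp_rot()).as_euler('xyz'))
effector.close(15); print(manip.current_finger_gap(),manip.current_tool_pos(),manip.current_force())
snap("wrist","w5"); snap("side","s5")
manip.servo_line([*xy,.07],vel=.08); manip.servo_line([*xy,.17],vel=.2)
print(manip.current_finger_gap(),manip.current_clock()); snap("side","s6"); snap("top","t6")
E
```

```text
[ 0.4739816  -0.30404207  0.02327113] [-3.14025200e+00 -4.37952899e-04 -1.62868222e+00]
0.01604345838682466 [ 0.47338937 -0.30374001  0.02247387] [1.99597739 0.42003997 0.31022732]
0.015600720554973121 31.05
```

View pics/s6.png

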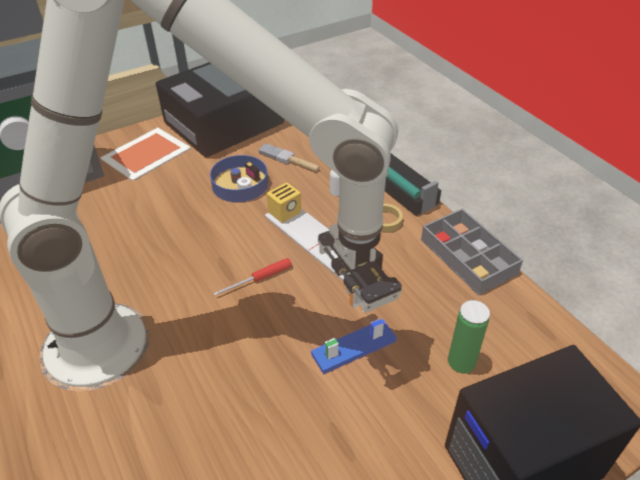

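View pics/w5.png

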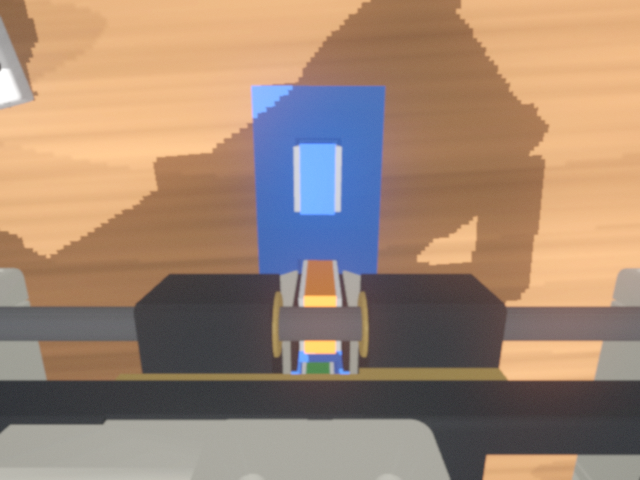

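```bash
python3 - <<'E'
from h import *
c=viewer.get_calibration("top"); im=cv2.imread("pics/t3.png").astype(int)
B,G,Rr=im[...,0],im[...,1],im[...,2]
w=((im.max(2)-im.min(2))<45)&(B>120)
sub=w.copy(); 
Lo=[];Hi=[]
for u in range(292,342,2):
    ys=np.where(w[215:275,u])[0]+215; Hi.append((u,ys.min()-.5)); Lo.append((u,ys.max()+.5))
A=cast(c,Hi,.01);C=cast(c,Lo,.01)
for z in (A,C):
    k=np.polyfit(z[:,1],z[:,0],1); print("x=",k, np.arctan(-k[0]))
red=(Rr-G>15)&(Rr>180)&(G>150); red[:, :290]=0; red[:,320:]=0; red[:228]=0; red[:,:][262:]=0
m=np.argwhere(red)[:,::-1]; print(len(m),m.min(0),m.max(0)); k=np.polyfit(m[:,1],m[:,0],1); print(k, cast(c,[(np.polyval(k,v),v) for v in (226,244,262)],.01))
E
```

```text
x= [-0.18037106  0.62744121] 0.17845232995651825
x= [-0.1776969   0.53436397] 0.17586122745824667
67 [290 228] [319 261]
[  0.41171872 203.39399081] [[ 0.6301438   0.0260588   0.01      ]
 [ 0.58148424  0.00618547  0.01      ]
 [ 0.53315498 -0.01355297  0.01      ]]
```

```bash
python3 - <<'E'
from h import *
xy=np.array([.5794,.0062]); q=down(.1765)
manip.move_pose([*xy,.16],q); print(manip.current_tool_pos(),manip.current_finger_gap())
manip.servo_line([*xy,.0485],vel=.1); manip.sleep(.5)
print(manip.current_tool_pos(),R.from_quat(manip.current_tcp_rot()).as_euler('xyz'),manip.current_finger_gap(),manip.current_force(),manip.current_clock())
for n in ("wrist","side","top"): snap(n,n+"7")
s=cv2.imread("pics/side7.png"); t=cv2.imread("pics/top7.png")
cv2.imwrite("pics/s7c.png",cv2.resize(s[170:300,250:400],None,fx=5,fy=4.6,interpolation=cv2.INTER_CUBIC))
c=viewer.get_calibration("side")
print(proj(c,[[*xy,.055],[*xy,.03],[*xy,.08]]))
E
```

```text
[0.57903142 0.00432174 0.15952765] 0.015703869105485123
[0.57943487 0.00621069 0.04858391] [ 3.14156897e+00 -1.41314871e-04  1.76507697e-01] 0.01583005380331432 [-0.29743299 -0.15378789  0.15087676] 34.1583
[[321.88281283 228.11820775]
 [321.9526617  235.39034624]
 [321.81132368 220.67529515]]
```

View pics/s7c.png

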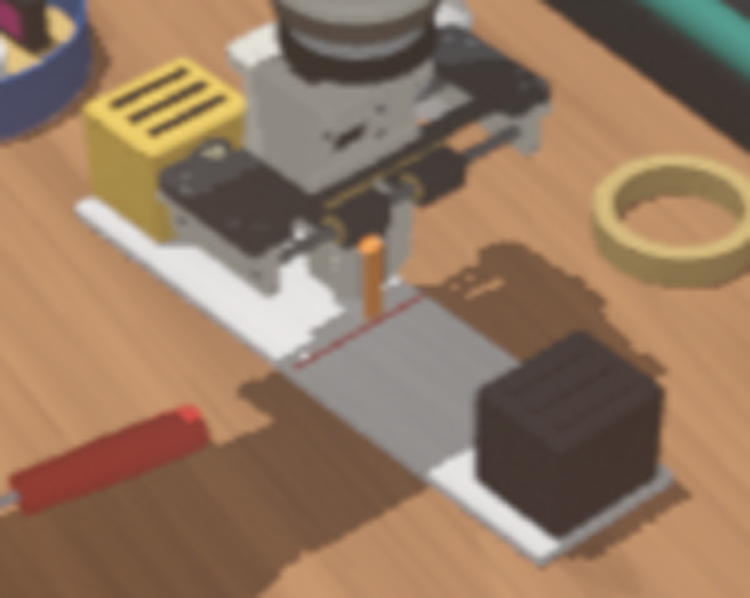

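View pics/wrist7.png

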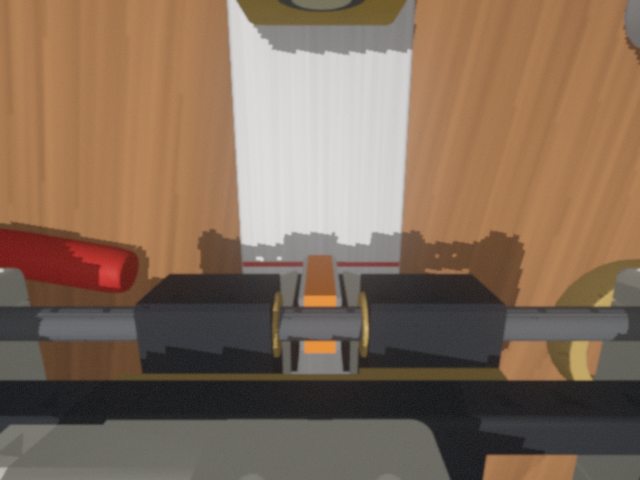

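View pics/top7.png

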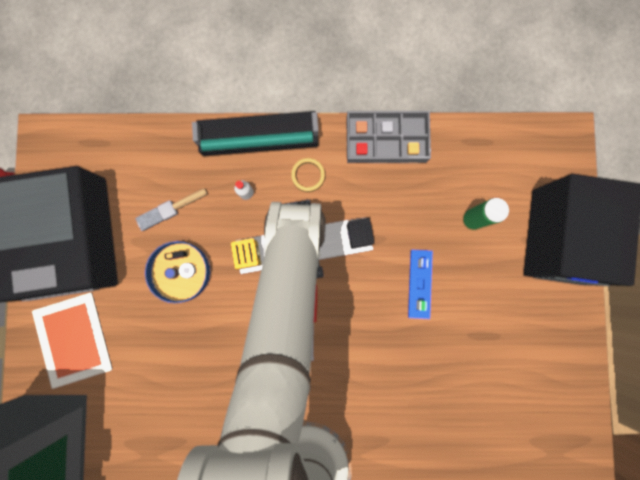

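```bash
python3 - <<'E'
from h import *
c=viewer.get_calibration("wrist"); im=cv2.imread("pics/wrist7.png")
col=im[245:365,320].astype(int); g=np.abs(np.diff(col.sum(1))); print([(i+245.5,g[i]) for i in range(len(g)) if g[i]>60])
xy=np.array([.5794,.0062]); 
for v,z in ((255.,.0305),(304.,.0805)):
    w=cast(c,[(320,v)],z)[0]; print(v,w,(w[:2]-xy)@P,(w[:2]-xy)@D)
row=cast(c,[(243,264),(399,264)],.01); print("red mid",row.mean(0), [(r[:2]-xy)@P for r in row],[(r[:2]-xy)@D for r in row])
for s in (-1,1):
  for z in (.03,.08): print(proj(c,[[*(xy+.012*s*P),z]]))
cv2.imwrite("pics/w7c.png",cv2.resize(im[230:380,270:370],None,fx=4,fy=4,interpolation=cv2.INTER_CUBIC))
E
```

```text
[(295.5, np.int64(69)), (305.5, np.int64(68)), (306.5, np.int64(79)), (340.5, np.int64(71))]
255.0 [0.57664692 0.01778182 0.0305    ] 0.011884944951191537 -0.0006826557638573544
304.0 [0.57718985 0.0147657  0.0805    ] 0.008820353367447489 -0.0006762149346364713
red mid [0.57926671 0.00619265 0.01      ] [np.float64(2.509362686184004e-05), np.float64(7.114946026415532e-06)] [np.float64(-0.04401252833235983), np.float64(0.04374749540912344)]
[[321.33064704 298.64872235]]
[[321.76398731 352.92576678]]
[[321.36100818 254.47680764]]
[[321.8247289  295.51418844]]
```

View pics/w7c.png

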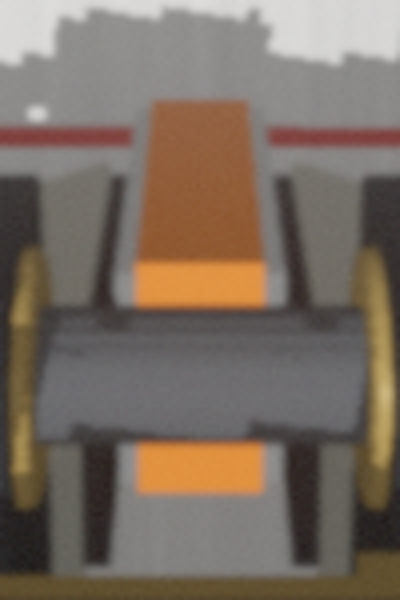

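```bash
python3 - <<'E'
from h import *
print(manip.current_tool_pos(),manip.current_finger_gap(),np.abs(manip.current_joint_velocities()).max(),manip.current_force())
manip.hand_in(); print(manip.current_clock())
E
```

```text
[0.57937339 0.00618707 0.04847831] 0.015841685735857546 0.002487080950224408 [-0.50190848  0.88458137 -0.61384351]
the job is handed in; nothing more can be done
the job is handed in; nothing more can be done
```

The gear, lens barrel and ink cartridge were cleared off the tester bed into the tin, in that order. I then lifted the amber cell by its frosted sides and handed in the job while holding it in the light path, about 35 s into the 72 s allowed.

- **Tin:** the wrist picture taken after the last drop showed all three pieces standing inside it. I let the cartridge fall about 27 mm, because the open fingers would not fit below the rim beside the other two. It landed upright.
- **Cell position:** in the last wrist picture its edges were within 1 px (about 0.5 mm) of where they should be for a cell centred on the red line. Sideways it was within about 1 mm, upright, with its underside about 30 mm above the table and clear of the tester.
- **Hold:** at hand-in the finger gap was steady at 15.8 mm, the arm was nearly still, and the wrist force was about 1 N.
- **Everything else:** in the last top and side pictures the green and blue cells and the glue bottle, spray can, tape roll and brush looked unmoved. The screwdriver was partly hidden by the arm, and what showed of it looked unmoved.

No checks failed. The top and wrist views of the tester's centre line disagreed by about 0.6 mm, and I used a position between them. I did not measure where the pads sat along the frosted sides. They are 19 mm wide on 22 mm plates, which leaves about 1.5 mm on each side, so I relied on the measured centring, and the wrist picture looked right.

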